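# Set the quick-release gluing clamp

## Robot

A 6-joint arm with a two-finger parallel gripper is mounted at the origin on a cart in front of the work surface, level with it; the furniture and walls round the work are solid. World frame = base frame: x ahead of the robot, y to its left, z up, the work surface at z = 0. Lengths are in m, angles in degrees, forces in N, time in s.
With the tool pointing down it reaches from about 0.375 to 0.9 m from the base axis. Payload 3.1 kg.
Tool frame: the origin (TCP) lies at the very end of the fingers, on their centre line; the grasp point (between the pads) lies 19 mm behind it; z points along the fingers, y is the line along which they close (so a half turn about z gives the same grasp; the last joint's range is limited). The gripper opens to 87 mm and grips with 3 to 60 N. Pads are 19 mm wide; open, the fingers measure 117 mm over their backs; the gripper's body (75 mm by 190 mm) begins 51 mm behind the grasp point.
Start: joints at [-74.456, 30.224, 82.088, -0, 67.689, -10.227], TCP at [0.272, -0.563, 0.223] pointing down, gripper open.
Joint ranges: [-176.69, 176.69], [-43.24, 126.21], [12.49, 139.97], [-82, 262], [0, 151.66], [-163.58, 163.58]. Speed limits (degrees/s): [159.86, 159.86, 180, 180, 180, 180].

## Interface

Orientations are given as a 3x3 rotation matrix whose columns are the frame's x, y, z axes.
In Python, from rig import bot gives the robot as it stands.
- The arm moves only by the tool move_arm, never from a script. Its argument "increments" is a list of rows, each an object with "xyz": the shift along the tool's x, y, z in mm, a list of three; "roll": the turn about the tool's z in rad; "grip": the opening in per cent of the stroke, from 0 (shut) to 100 (fully open). A call has 1 to 5 rows; each row shifts and turns the commanded pose from where the row before left it, along the tool's axes as they then stand; what a row does not reach is not made up. A row lasts 1/12 s, in which the tool goes at most 41.7 mm and 7.16 degrees, less where a joint would pass 70% of its speed; a pose out of reach is approached as far as the arm can. A call is refused whole if a number of a shift passes 41.7 or a number of a turn 0.125, either way. A call with a gripper value outside its range is refused whole. The fingers move at their own pace and stop on an object; the grip force is fixed at half the most. Time passes only in rows, so rows that do not move let the fingers close. It gives the time, the measured TCP pose, the force, the opening and the grip force at its end, in the units of the state.
- bot.read_state(): the state, without advancing time (a new reading comes with each control period).
- bot.capture(name): name is "scene" or "top" or "wrist"; returns (picture, depth): 384x512x3 uint8, red, green, blue; 384x512 float32, m along the optical axis (not along the pixel's ray), 0 where there is no reading.
- bot.camera_model(name): a dict with "intrinsics" (3x3 intrinsics, pixels), "rvec" (rotation vector, rad) and "tvec" (3), from world to camera coordinates, as OpenCV has them; the wrist camera has in their place "tool_from_camera" (4x4, takes a point from camera to tool coordinates, whose origin is the TCP and whose axes are the flange's). Camera axes: x right, y down, z forward; pixel columns grow to the right and rows downward; lengths in m; the calibration is good to about 2 mm. The wrist camera is an equidistant fisheye: a pixel r from the principal point sees the ray r / f radians off the axis. A picture is of the moment at which its call begins: read the wrist's pose just before it. camera_model takes no time and is no camera call.
- bot.hand_in(): hands the job in; it is judged then, once.
Trained networks look in the newest picture that a camera, given by its name, has taken for a name from the list of things; names that differ only in an ending like _2 or _b are one class to them, and where a whole thing is asked for, a point or a joint stands for the part that bears it (a point fixed in the world has none). Each returns a list of dicts, best first, with "conf" (0 to 1); they miss things now and then, are a little off and sometimes report something else, mostly with a low value. They report only what shows in the picture. A call takes as long as a camera call.
- bot.spot_in(label, camera): "at" ([x, y, z] in m, in the coordinates of the camera as it stood for that picture, good to about 4 mm: the middle of the surface that is visible of it).
- bot.trace(label, camera): "mask" (384x512 bool, what is visible of it).
The state is a dict: "time_s": time; "joint_positions": joint angles; "qvel": joint speeds; "tau": joint torques, N m; "position": TCP position; "tcp_rot": TCP orientation; "force": force on the tool from outside, world axes, zero at the start; "moment": the same for the moment, N m; "opening": opening from 0.0 (shut) to 1.0 (fully open); "grasp_force": force on a finger pad.
Only numpy, scipy, OpenCV 4.12 (cv2) and the standard library are available. Lean on these libraries where they do the work, as an engineer would, in place of code of your own. Each camera call takes 0.05 s, during which the arm holds its last target. There are 200 camera calls.

## Task

Set the tension on the quick-release clamp with the red lever, which holds a freshly glued stamp block: while its lever still stands open, turn its wing nut clockwise until the orange-tipped wing is in line with the orange mark on the strap, then flip the red lever down fully closed and let go. Leave the clamp with the blue lever alone.

Things in the scene. Friction and masses are not known exactly. Their poses are not given: they have to be found in the camera images.
- red_clamp: the clamp with the red lever, fixed to the bench: dark base plate 215 x 90 x 12 mm. Origin under the base at bench height; x runs along the strap towards the lever end, z up. The aluminium strap, 28 mm wide, top at z = 66 mm, runs along x from -95 to 80 mm, pressing a wooden block at its -x end; it rocks a few mm with the lever
- red_nut (a joint): angle of the red clamp's dark steel wing nut, rad. 0: the orange-tipped wing points along -x of the clamp, over the orange mark on the strap. Growing = clockwise from above, stops at -1.6 and 0.8; starts at -1.3 to -0.6 and stays where left (friction 0.04 N m)
- red_nut_grip (a point): middle of the red clamp's wing nut, on its upright axis: clamp x = -20 mm, y = 0, z = 94 mm. The two wings form one straight upright plate, 60 mm long, 10 mm thick, from z = 80 to 104 mm, to be gripped across its thickness
- red_lever (a joint): angle of the red lever, rad. 0: closed (a stop), level along +x of the clamp, ball at x = 150, z = 44 mm. Grows as it is raised, the ball going up and back towards the nut; 1.3 is fully open (a stop). Starts at 0.9 to 1.25 and stays where left; about 2 N at the ball moves it
- red_ball (a point): centre of the red ball, 26 mm across, at the lever's end, 80 mm from the lever's axis, which is level, along the clamp's y, at x = 70 mm, z = 44 mm. The ball lies at clamp y = 0 and can be gripped along y or pushed
- blue_clamp: a like clamp, same size and frame, with a blue lever that also stands open; to be left alone. The two clamps may swap places

How it is judged (in metres and radians):
On the way, in this order (a step that is already met when the one before it is completed fails the run):
1. the red clamp's wing nut is turned to the mark (within 0.2 rad) while its lever is still open (above 0.6 rad) (value of joint red_nut between -0.2 and 0.2 rad and value of joint red_lever above 0.6 rad), for 0.2 s.
2. the red lever is closed (below 0.15 rad) (value of joint red_lever below 0.15 rad), for 0.2 s.
At the end, for the whole second after the job is handed in: The red clamp's wing nut stands within 0.2 rad of the orange mark and its lever is closed to within 0.15 rad and at rest (value of joint red_nut between -0.2 and 0.2 rad and value of joint red_lever below 0.15 rad and velocity of joint red_lever between -0.1 and 0.1 rad/s); the robot touches nothing.
It fails at once if the robot pushes on the blue clamp (more than 3 N) (contact force between the arm and blue_clamp above 3 N).
It fails at once if the fingers push on the blue clamp (more than 3 N) (contact force between the fingers and blue_clamp above 3 N).
It also fails if it takes over 42 s, if anything falls off the work surface, if the arm or the gripper's body presses on something with over 40 N, if the wrist force passes 120 N, or if a joint passes its speed limit or range.

## Working session

There is one attempt and no reset: what is moved stays moved. The work goes in short steps, Python scripts to look and compute and a tool call to move; the robot and the scene stay as the last step left them, time stands still between calls to the robot, and variables do not carry over. Pictures are saved under pics/ and viewed, at most 10 in all, crops included, and the job is handed in when it is done.

Besides the shell and the picture viewer there is one more tool, called after "Call:" in YAML: its name, and indented under it one key for each argument. move_arm: Moves the arm, as the interface text tells. Its arguments: {"type":"object","properties":{"increments":{"type":"array"}},"required":["increments"]}

```bash
mkdir -p pics; cat > h.py <<'E'
from rig import bot
import numpy as np, cv2
def w2c(cam):
    m=bot.camera_model(cam); R=cv2.Rodrigues(np.array(m["rvec"],float))[0]; return R,np.array(m["tvec"]).ravel(),np.array(m["intrinsics"])
def toworld(cam,p):
    R,t,K=w2c(cam); return R.T@(np.array(p)-t)
def cloud(cam,d,mask):
    R,t,K=w2c(cam); v,u=np.nonzero(mask&(d>0)); z=d[v,u]
    P=np.stack([(u-K[0,2])/K[0,0]*z,(v-K[1,2])/K[1,1]*z,z],1); return (P-t)@R
E
cat > a.py <<'E'
from h import *
s=bot.read_state(); print(s["time_s"],s["tcp_rot"])
ims=[]
for c in("top","scene"):
    im,d=bot.capture(c); np.save(c+"d.npy",d); ims.append(im)
    for l in("red_clamp","blue_clamp","red_nut","red_ball","red_lever"):
        r=bot.spot_in(l,c)
        for q in r[:2]: print(c,l,round(q["conf"],2),toworld(c,q["at"]).round(4))
cv2.imwrite("pics/a.png",cv2.resize(np.vstack(ims)[:,:,::-1],None,fx=.78,fy=.78))
cv2.imwrite("top.png",ims[0][:,:,::-1])
E
python3 a.py
```

```text
0.0 [[ 9.00526406e-01  4.34800909e-01 -6.00907478e-04]
 [ 4.34801161e-01 -9.00524006e-01  2.11299577e-03]
 [ 3.77600874e-04 -2.16408376e-03 -9.99997587e-01]]
top red_clamp 0.74 [0.5663 0.162  0.0283]
top blue_clamp 0.61 [ 0.5072 -0.2076  0.0263]
top red_nut 0.56 [0.5603 0.1368 0.1061]
top red_ball 0.56 [0.5939 0.2435 0.0975]
top red_lever 0.55 [0.5979 0.2447 0.0927]
scene red_clamp 0.65 [0.5585 0.1831 0.0214]
scene red_clamp 0.63 [ 0.5081 -0.1838  0.024 ]
scene blue_clamp 0.8 [ 0.5071 -0.1838  0.0261]
scene red_nut 0.67 [0.5615 0.1468 0.1028]
scene red_ball 0.47 [0.5886 0.2544 0.1231]
scene red_lever 0.53 [0.5888 0.2606 0.117 ]
```

View pics/a.png

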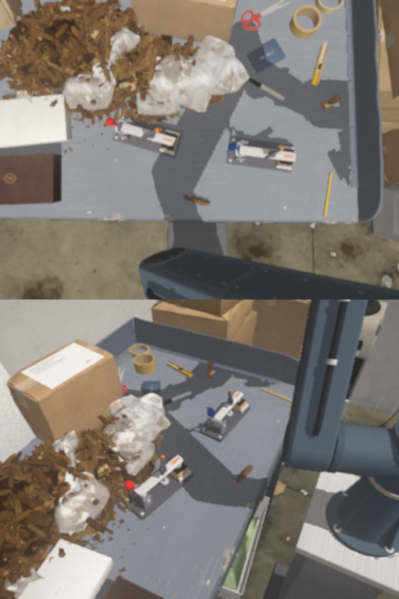

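The top view shows the red clamp at about (145,137), with its red ball on the left at (112,121). The blue clamp is to its right at about (262,150). Next I fit the red clamp's pose.

```bash
cat > b.py <<'E'
from h import *
d=np.load("topd.npy"); bot.capture("top")
def tr(l):
    r=bot.trace(l,"top"); return r[0]["mask"] if r else np.zeros(d.shape,bool)
mc=tr("red_clamp"); P=cloud("top",d,mc); print(len(P))
R,t,K=w2c("top")
b=P[P[:,2]<0.03]; b=b[b[:,2]>0.005]
r=cv2.minAreaRect((b[:,:2]*1000).astype(np.float32)); print("base",r)
s=P[(P[:,2]>0.058)&(P[:,2]<0.074)]; rs=cv2.minAreaRect((s[:,:2]*1000).astype(np.float32)); print("strap",rs)
allr=cv2.minAreaRect((P[:,:2]*1000).astype(np.float32)); print("all",allr)
n=P[(P[:,2]>0.082)&(np.hypot(P[:,0]-.56,P[:,1]-.137)<.05)]; print("nut",len(n),n.mean(0),cv2.minAreaRect((n[:,:2]*1000).astype(np.float32)))
mb=tr("red_ball");im=cv2.imread("top.png")
red=(im[:,:,2]>150)&(im[:,:,1]<80)&(im[:,:,0]<80); red[:120]&=True
Q=cloud("top",d,red); Q=Q[(np.hypot(Q[:,0]-.59,Q[:,1]-.245)<.06)]; print("redpix",Q.mean(0) if len(Q) else 0,len(Q), Q[Q[:,2].argmax()])
c=im[130:230,120:250]; cv2.imwrite("pics/b.png",cv2.resize(c,None,fx=6,fy=6,interpolation=cv2.INTER_CUBIC))
E
python3 b.py
```

```text
2975
base ((574.8676147460938, 178.5454559326172), (248.41925048828125, 93.42227935791016), 74.8156509399414)
strap ((572.036865234375, 152.318115234375), (174.99557495117188, 48.27516174316406), 77.37989044189453)
all ((577.0916748046875, 183.4813232421875), (259.2347106933594, 96.48240661621094), 74.8113784790039)
nut 162 [0.56242452 0.13833089 0.10016152] ((562.7742919921875, 137.53152465820312), (14.00332260131836, 64.53887939453125), 30.301246643066406)
redpix [0.59226857 0.2509777  0.12420712] 83 [0.59198154 0.25444856 0.13525692]
```

View pics/b.png

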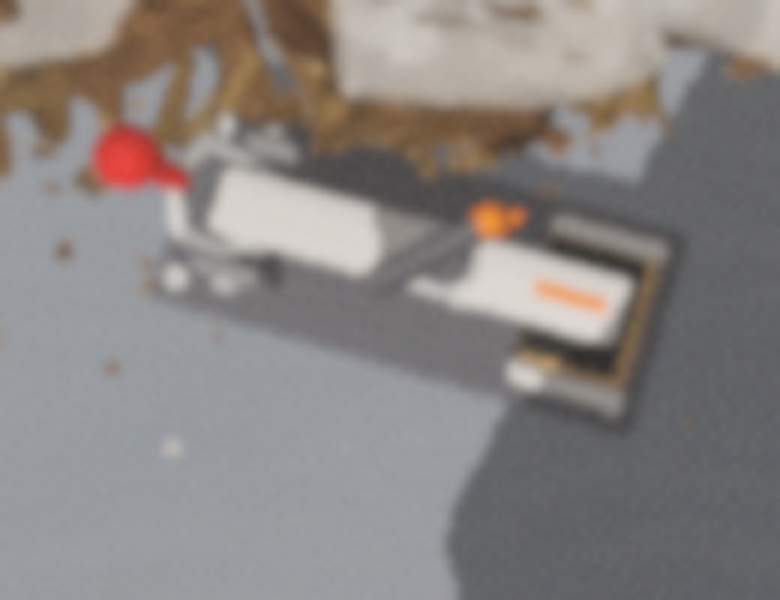

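```bash
python3 - <<'E'
from h import *
d=np.load("topd.npy");P=cloud("top",d,np.ones(d.shape,bool))
for name,c in(("nut",(.5627,.1378)),("ball",(.60,.29))):
    for a in range(0,360,30):
        v=np.array([np.cos(np.radians(a)),np.sin(np.radians(a))]);D=P[:,:2]-c
        o=[]
        for r in(.05,.08,.11,.14):
            k=np.hypot(*(D-r*v).T)<.015; o.append(round(float(P[k,2].max()),3) if k.any() else None)
        print(name,a,o)
for f in np.linspace(0.2,1,9):
    c=np.array([.272,-.563])+f*np.array([.29,.70]);k=np.hypot(*(P[:,:2]-c).T)<.13;print(c.round(2),P[k,2].max().round(3) if k.any() else None)
E
```

```text
nut 0 [0.022, 0.081, 0.1, 0.105]
nut 30 [0.022, 0.079, 0.111, 0.059]
nut 60 [0.067, 0.066, 0.088, 0.023]
nut 90 [0.067, 0.067, 0.089, 0.017]
nut 120 [0.016, 0.015, 0.005, 0.005]
nut 150 [0.015, 0.005, 0.006, 0.005]
nut 180 [0.015, 0.005, 0.004, 0.005]
nut 210 [0.044, 0.013, 0.005, 0.004]
nut 240 [0.074, 0.072, 0.005, 0.004]
nut 270 [0.071, 0.069, 0.005, 0.004]
nut 300 [0.045, 0.015, 0.004, 0.093]
nut 330 [0.036, 0.065, 0.088, 0.107]
ball 0 [0.085, 0.098, 0.099, 0.111]
ball 30 [0.09, 0.093, 0.1, 0.109]
ball 60 [0.029, 0.076, 0.076, 0.076]
ball 90 [0.011, 0.009, 0.006, 0.045]
ball 120 [0.005, 0.004, 0.006, 0.007]
ball 150 [0.003, 0.004, 0.004, 0.004]
ball 180 [0.011, 0.005, 0.004, 0.003]
ball 210 [0.019, 0.004, 0.005, 0.003]
ball 240 [0.13, 0.066, 0.016, 0.015]
ball 270 [0.132, 0.066, 0.064, 0.018]
ball 300 [0.052, 0.018, 0.111, 0.08]
ball 330 [0.045, 0.059, 0.074, 0.084]
[ 0.33 -0.42] 0.124
[ 0.36 -0.35] 0.042
[ 0.39 -0.28] 0.686
[ 0.42 -0.21] 0.686
[ 0.45 -0.14] 0.686
[ 0.48 -0.07] 0.13
[ 0.5 -0. ] 0.13
[0.53 0.07] 0.11
[0.56 0.14] 0.135
```

Call:
move_arm:
  increments:
    - {"xyz":[29.8,-26.6,0],"roll":0,"grip":100}
    - {"xyz":[29.8,-26.6,0],"roll":0,"grip":100}
    - {"xyz":[29.8,-26.6,0],"roll":0,"grip":100}
    - {"xyz":[29.8,-26.6,0],"roll":0,"grip":100}

```text
time_s: 1.08
position: [0.3331, -0.4138, 0.2225]
tcp_rot: [[0.901, 0.434, 0.0], [0.434, -0.901, -0.0], [0.0, 0.0, -1.0]]
force: [0.4, -1.3, 0.4]
opening: 0.998
grasp_force: 0.0
```

Call:
move_arm:
  increments:
    - {"xyz":[29.8,-26.6,0],"roll":0,"grip":100}
    - {"xyz":[29.8,-26.6,0],"roll":0,"grip":100}
    - {"xyz":[29.8,-26.6,0],"roll":0,"grip":100}
    - {"xyz":[29.8,-26.6,0],"roll":0,"grip":100}
    - {"xyz":[29.8,-26.6,0],"roll":0,"grip":100}

```text
time_s: 1.5
position: [0.4097, -0.2289, 0.2229]
tcp_rot: [[0.901, 0.434, 0.001], [0.434, -0.901, -0.0], [0.0, 0.001, -1.0]]
force: [0.0, -0.0, -0.9]
opening: 1.003
grasp_force: 0.0
```

Call:
move_arm:
  increments:
    - {"xyz":[29.8,-26.6,0],"roll":0,"grip":100}
    - {"xyz":[29.8,-26.6,0],"roll":0,"grip":100}
    - {"xyz":[29.8,-26.6,0],"roll":0,"grip":100}
    - {"xyz":[29.8,-26.6,0],"roll":0,"grip":100}
    - {"xyz":[29.8,-26.6,0],"roll":0,"grip":100}

```text
time_s: 1.92
position: [0.4861, -0.0442, 0.2229]
tcp_rot: [[0.901, 0.435, 0.001], [0.435, -0.901, -0.0], [0.001, 0.001, -1.0]]
force: [0.7, 0.1, -0.9]
opening: 1.004
grasp_force: 0.0
```

Call:
move_arm:
  increments:
    - {"xyz":[29.8,-26.6,0],"roll":0,"grip":100}
    - {"xyz":[29.8,-26.6,0],"roll":0,"grip":100}
    - {"xyz":[29.8,-26.6,0],"roll":0,"grip":100}
    - {"xyz":[29.8,-26.6,0],"roll":0,"grip":100}
    - {"xyz":[29.8,-26.6,0],"roll":-0.12,"grip":100}

```text
time_s: 2.33
position: [0.5624, 0.1406, 0.2228]
tcp_rot: [[0.841, 0.541, 0.001], [0.541, -0.841, -0.0], [0.0, 0.0, -1.0]]
force: [-0.1, -1.0, 0.7]
opening: 1.0
grasp_force: 0.0
```

Call:
move_arm:
  increments:
    - {"xyz":[0,0,0],"roll":-0.12,"grip":100}
    - {"xyz":[0,0,0],"roll":-0.12,"grip":100}
    - {"xyz":[0,0,0],"roll":-0.12,"grip":100}
    - {"xyz":[0,0,0],"roll":-0.12,"grip":100}
    - {"xyz":[0,0,0],"roll":-0.12,"grip":100}

```text
time_s: 2.75
position: [0.5619, 0.1388, 0.2226]
tcp_rot: [[0.384, 0.923, 0.0], [0.923, -0.384, -0.0], [-0.0, 0.0, -1.0]]
force: [-0.6, 0.5, -0.5]
opening: 0.997
grasp_force: 0.0
```

Call:
move_arm:
  increments:
    - {"xyz":[0,0,0],"roll":-0.12,"grip":100}
    - {"xyz":[0,0,0],"roll":-0.12,"grip":100}
    - {"xyz":[0,0,0],"roll":-0.12,"grip":100}
    - {"xyz":[0,0,0],"roll":-0.12,"grip":100}
    - {"xyz":[0,0,0],"roll":-0.12,"grip":100}

```text
time_s: 3.17
position: [0.5619, 0.1385, 0.2226]
tcp_rot: [[-0.204, 0.979, 0.0], [0.979, 0.204, 0.0], [0.0, 0.0, -1.0]]
force: [0.2, 1.2, 0.8]
opening: 1.001
grasp_force: 0.0
```

Call:
move_arm:
  increments:
    - {"xyz":[0,0,0],"roll":-0.12,"grip":100}
    - {"xyz":[0,0,0],"roll":-0.12,"grip":100}
    - {"xyz":[0,0,0],"roll":-0.09,"grip":60}
    - {"xyz":[0,0,0],"roll":0,"grip":60}
    - {"xyz":[0,0,0],"roll":0,"grip":60}

```text
time_s: 3.58
position: [0.562, 0.1385, 0.2226]
tcp_rot: [[-0.503, 0.865, 0.0], [0.865, 0.503, 0.0], [-0.0, 0.0, -1.0]]
force: [-0.1, 0.3, -1.0]
opening: 0.852
grasp_force: 0.0
```

```bash
cat > w.py <<'E'
from h import *
import sys
s=bot.read_state(); R=np.array(s["tcp_rot"]);p=np.array(s["position"])
m=bot.camera_model("wrist"); T=np.array(m["tool_from_camera"]); K=np.array(m["intrinsics"]); print(T.round(3).tolist(),K.tolist())
im,d=bot.capture("wrist")
for l in("red_nut","red_ball","red_clamp"):
    for q in bot.spot_in(l,"wrist")[:1]:
        t=T[:3,:3]@np.array(q["at"])+T[:3,3]; print(l,round(q["conf"],2),"tool",(t*1000).round(1),"world",(R@t+p).round(4))
v,u=np.nonzero(d>0); z=d[v,u]; dx=u-K[0,2]; dy=v-K[1,2]; r=np.hypot(dx,dy)+1e-9; th=r/K[0,0]
ok=th<1.2; v,u,z,dx,dy,r,th=[a[ok] for a in(v,u,z,dx,dy,r,th)]
C=np.stack([dx/r*np.tan(th)*z,dy/r*np.tan(th)*z,z],1); W=(C@T[:3,:3].T+T[:3,3])@R.T+p
o=im[v,u].astype(int)
n=W[(W[:,2]>.084)&(W[:,2]<.115)&(np.hypot(W[:,0]-.5625,W[:,1]-.138)<.045)]
if len(n)>20: print("nut",len(n),n.mean(0).round(4),cv2.minAreaRect((n[:,:2]*1000).astype(np.float32)))
k=(o[:,0]>200)&(o[:,1]>90)&(o[:,1]<180)&(o[:,2]<90)&(np.hypot(W[:,0]-.56,W[:,1]-.12)<.11)
for lo,hi in((.055,.08),(.08,.115)):
    q=W[k&(W[:,2]>lo)&(W[:,2]<hi)]
    if len(q): print("orange",lo,len(q),q.mean(0).round(4),cv2.minAreaRect((q[:,:2]*1000).astype(np.float32)))
st=W[(W[:,2]>.06)&(W[:,2]<.073)&(np.hypot(W[:,0]-.5625,W[:,1]-.138)<.13)&(o.min(1)>110)]
if len(st)>20: print("strap",len(st),cv2.minAreaRect((st[:,:2]*1000).astype(np.float32)))
k=(o[:,0]>130)&(o[:,1]<80)&(o[:,2]<80)&(np.hypot(W[:,0]-.60,W[:,1]-.26)<.1)
if k.sum(): print("red",k.sum(),W[k].mean(0).round(4),W[k].max(0).round(4),W[k].min(0).round(4))
cv2.imwrite("pics/"+sys.argv[1],im[:,:,::-1])
E
python3 w.py w1.png
```

```text
[[-0.0, -0.965, -0.264, 0.072], [1.0, -0.0, -0.001, 0.0], [0.001, -0.264, 0.965, -0.161], [0.0, 0.0, 0.0, 1.0]] [[297.3186396354542, 0.0, 259.2830170655752], [0.0, 297.3186396354542, 195.2877920520293], [0.0, 0.0, 1.0]]
red_nut 0.56 tool [  8.9   5.6 121. ] world [0.5623 0.149  0.1016]
red_ball 0.6 tool [ 82.1  79.8 105.1] world [0.5897 0.2496 0.1176]
red_clamp 0.65 tool [ 29.2  20.9 184.3] world [0.5654 0.1743 0.0383]
nut 636 [0.5627 0.1445 0.1032] ((563.9928588867188, 143.5098419189453), (14.397489547729492, 60.48383331298828), 32.1805305480957)
orange 0.055 66 [0.5491 0.0929 0.0682] ((549.031005859375, 92.73778533935547), (26.337953567504883, 2.829456329345703), 75.05194091796875)
orange 0.08 59 [0.5753 0.1218 0.1042] ((574.624755859375, 121.58729553222656), (8.981414794921875, 9.077274322509766), 30.446043014526367)
strap 4809 ((618.05810546875, 143.85308837890625), (175.29966735839844, 141.25144958496094), 77.38751220703125)
red 510 [0.593  0.2573 0.1259] [0.6376 0.2977 0.1316] [0.5824 0.2457 0.0084]
```

View pics/w1.png

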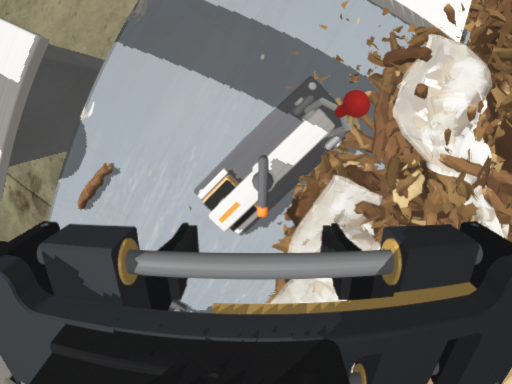

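The wrist image shows the nut at (263,185) with its orange tip at (262,211). The orange mark is at (229,213) and the ball at (356,104), so the nut needs about 46° clockwise. I go down over it and grip.

Call:
move_arm:
  increments:
    - {"xyz":[3.5,2,36],"roll":0,"grip":60}
    - {"xyz":[0,0,36],"roll":0,"grip":60}
    - {"xyz":[0,0,36],"roll":0,"grip":60}
    - {"xyz":[0,0,25],"roll":0,"grip":60}
    - {"xyz":[0,0,11],"roll":0,"grip":60}

```text
time_s: 4.2
position: [0.5593, 0.1423, 0.075]
tcp_rot: [[-0.504, 0.864, -0.007], [0.864, 0.504, -0.0], [0.003, -0.006, -1.0]]
force: [-1.4, 0.4, -0.2]
opening: 0.597
grasp_force: 0.0
```

Call:
move_arm:
  increments:
    - {"xyz":[0,0,0],"roll":0,"grip":60}
    - {"xyz":[0,0,0],"roll":0,"grip":30}
    - {"xyz":[0,0,0],"roll":0,"grip":20}
    - {"xyz":[0,0,0],"roll":0,"grip":20}
    - {"xyz":[0,0,0],"roll":0,"grip":20}

```text
time_s: 4.62
position: [0.5631, 0.1426, 0.0804]
tcp_rot: [[-0.505, 0.863, 0.004], [0.863, 0.505, 0.0], [-0.002, 0.003, -1.0]]
force: [0.4, 0.2, -0.1]
opening: 0.38
grasp_force: 0.0
```

Call:
move_arm:
  increments:
    - {"xyz":[0,0,0],"roll":0,"grip":0}
    - {"xyz":[0,0,0],"roll":0,"grip":0}
    - {"xyz":[0,0,0],"roll":0,"grip":0}
    - {"xyz":[0,0,0],"roll":0,"grip":0}
    - {"xyz":[0,0,0],"roll":0,"grip":0}

```text
time_s: 5.03
position: [0.5632, 0.1429, 0.0795]
tcp_rot: [[-0.505, 0.863, 0.003], [0.863, 0.505, 0.001], [-0.001, 0.003, -1.0]]
force: [2.5, 2.7, 4.6]
opening: 0.221
grasp_force: 30.0
```

Call:
move_arm:
  increments:
    - {"xyz":[0,0,0],"roll":0,"grip":0}
    - {"xyz":[0,0,0],"roll":0,"grip":0}

```text
time_s: 5.2
position: [0.5631, 0.1429, 0.0794]
tcp_rot: [[-0.505, 0.863, 0.003], [0.863, 0.505, 0.001], [-0.001, 0.003, -1.0]]
force: [1.3, 2.1, 6.1]
opening: 0.211
grasp_force: 30.0
```

```bash
python3 w.py w2.png
```

```text
[[-0.0, -0.965, -0.264, 0.072], [1.0, -0.0, -0.001, 0.0], [0.001, -0.264, 0.965, -0.161], [0.0, 0.0, 0.0, 1.0]] [[297.3186396354542, 0.0, 259.2830170655752], [0.0, 297.3186396354542, 195.2877920520293], [0.0, 0.0, 1.0]]
red_nut 0.92 tool [ 15.6   0.2 -23.2] world [0.5554 0.1565 0.1027]
red_ball 0.72 tool [ 77.3  75.  -35.9] world [0.5887 0.2475 0.1154]
red_clamp 0.66 tool [50.5 38.  28.7] world [0.5705 0.2057 0.0508]
nut 2554 [0.5591 0.1503 0.1019] ((563.17724609375, 143.302490234375), (47.141441345214844, 43.9873161315918), 76.49484252929688)
orange 0.08 1 [0.5744 0.1248 0.1058] ((574.4418334960938, 124.78958129882812), (0.0, 0.0), 0.0)
strap 6168 ((624.0316772460938, 169.81893920898438), (127.6314926147461, 140.05934143066406), 78.39335632324219)
red 2362 [0.591  0.2541 0.1205] [0.6738 0.3234 0.1314] [0.5817 0.2412 0.0193]
```

View pics/w2.png

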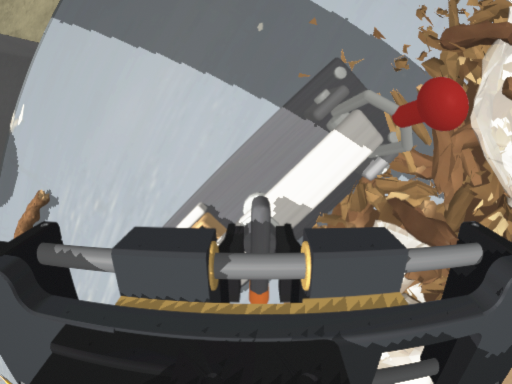

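The wrist view shows the wing plate upright between the pads at (260,230), running straight along the tool's x axis. I turn it clockwise.

Call:
move_arm:
  increments:
    - {"xyz":[0,0,0],"roll":0.08,"grip":0}
    - {"xyz":[0,0,0],"roll":0.08,"grip":0}
    - {"xyz":[0,0,0],"roll":0.08,"grip":0}
    - {"xyz":[0,0,0],"roll":0.08,"grip":0}
    - {"xyz":[0,0,0],"roll":0.08,"grip":0}

```text
time_s: 5.82
position: [0.5633, 0.1429, 0.0795]
tcp_rot: [[-0.125, 0.992, 0.003], [0.992, 0.125, 0.001], [0.0, 0.003, -1.0]]
force: [0.8, 2.9, 5.8]
opening: 0.215
grasp_force: 30.0
```

Call:
move_arm:
  increments:
    - {"xyz":[0,0,0],"roll":0.08,"grip":0}
    - {"xyz":[0,0,0],"roll":0.08,"grip":0}
    - {"xyz":[0,0,0],"roll":0.08,"grip":0}
    - {"xyz":[0,0,0],"roll":0.08,"grip":0}
    - {"xyz":[0,0,0],"roll":0.08,"grip":0}

```text
time_s: 6.23
position: [0.5633, 0.1429, 0.0794]
tcp_rot: [[0.271, 0.962, 0.003], [0.962, -0.271, 0.001], [0.001, 0.003, -1.0]]
force: [1.6, 2.1, 5.5]
opening: 0.214
grasp_force: 30.0
```

Call:
move_arm:
  increments:
    - {"xyz":[0,0,0],"roll":0,"grip":0}
    - {"xyz":[0,0,0],"roll":0,"grip":0}
    - {"xyz":[0,0,0],"roll":0,"grip":40}
    - {"xyz":[0,0,0],"roll":0,"grip":60}
    - {"xyz":[0,0,0],"roll":0,"grip":60}

```text
time_s: 6.65
position: [0.5605, 0.1422, 0.0779]
tcp_rot: [[0.267, 0.964, -0.003], [0.964, -0.267, -0.001], [-0.002, -0.003, -1.0]]
force: [0.4, -0.4, 0.1]
opening: 0.361
grasp_force: 0.0
```

Call:
move_arm:
  increments:
    - {"xyz":[0,0,0],"roll":0,"grip":60}
    - {"xyz":[0,0,0],"roll":0,"grip":60}
    - {"xyz":[0,0,-30],"roll":0,"grip":60}
    - {"xyz":[0,0,-40],"roll":0,"grip":60}
    - {"xyz":[0,0,-40],"roll":0,"grip":60}

```text
time_s: 7.07
position: [0.5602, 0.1422, 0.188]
tcp_rot: [[0.268, 0.963, -0.005], [0.963, -0.268, -0.001], [-0.002, -0.005, -1.0]]
force: [1.7, 0.8, -0.7]
opening: 0.596
grasp_force: 0.0
```

```bash
python3 w.py w3.png
```

```text
[[-0.0, -0.964, -0.264, 0.073], [1.0, 0.0, -0.001, 0.0], [0.001, -0.264, 0.964, -0.161], [0.0, 0.0, 0.0, 1.0]] [[297.3186396354542, 0.0, 259.2830170655752], [0.0, 297.3186396354542, 195.2877920520293], [0.0, 0.0, 1.0]]
red_nut 0.93 tool [ 8.4  1.1 86.7] world [0.563  0.15   0.1014]
red_ball 0.57 tool [112.8   2.5  64.3] world [0.5925 0.2502 0.1235]
red_clamp 0.61 tool [ 36.1   2.2 151.6] world [0.5711 0.1763 0.0364]
nut 794 [0.564  0.1448 0.1032] ((562.134521484375, 143.82859802246094), (59.566261291503906, 15.483965873718262), 70.34585571289062)
orange 0.055 2 [0.5521 0.0997 0.0685] ((552.0811767578125, 99.65727233886719), (1.027563214302063, 0.0), 157.77674865722656)
orange 0.08 43 [0.5583 0.1195 0.1049] ((557.804443359375, 120.16485595703125), (7.075799465179443, 10.572216987609863), 5.6831817626953125)
strap 5993 ((618.9492797851562, 146.50473022460938), (170.68421936035156, 140.932861328125), 77.4546127319336)
red 867 [0.5944 0.2559 0.124 ] [0.614  0.2698 0.1312] [0.5826 0.2423 0.01  ]
```

View pics/w3.png

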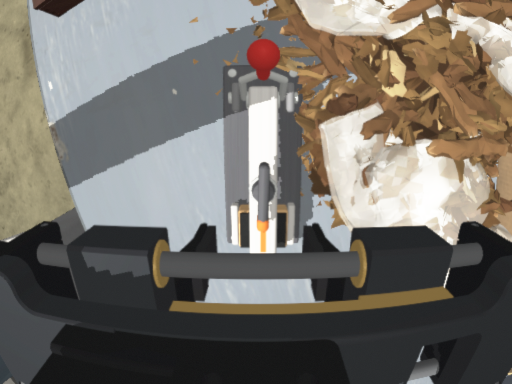

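The wrist view shows the orange tip at (263,225) directly over the mark at (263,238), in line with the strap. The ball is straight ahead at (264,55), and the lever still stands open. Now I close the fingers and go down on the nut side of the ball.

Call:
move_arm:
  increments:
    - {"xyz":[37,0,0],"roll":0,"grip":0}
    - {"xyz":[37,0,0],"roll":0,"grip":0}
    - {"xyz":[0,0,0],"roll":0,"grip":0}
    - {"xyz":[0,0,0],"roll":0,"grip":0}
    - {"xyz":[0,0,0],"roll":0,"grip":0}

```text
time_s: 7.68
position: [0.58, 0.2134, 0.1864]
tcp_rot: [[0.267, 0.964, -0.005], [0.964, -0.267, -0.001], [-0.003, -0.004, -1.0]]
force: [-0.3, 0.2, 0.1]
opening: 0.309
grasp_force: 0.0
```

Call:
move_arm:
  increments:
    - {"xyz":[0,0,0],"roll":0,"grip":0}
    - {"xyz":[0,0,0],"roll":0,"grip":0}
    - {"xyz":[0,0,0],"roll":0,"grip":0}
    - {"xyz":[0,0,40],"roll":0,"grip":0}
    - {"xyz":[0,0,40],"roll":0,"grip":0}

```text
time_s: 8.1
position: [0.5848, 0.2136, 0.1109]
tcp_rot: [[0.269, 0.963, 0.009], [0.963, -0.269, 0.001], [0.004, 0.008, -1.0]]
force: [-0.1, -0.3, -0.8]
opening: 0.013
grasp_force: 0.0
```

Call:
move_arm:
  increments:
    - {"xyz":[0,0,0],"roll":0,"grip":0}
    - {"xyz":[10,0,0],"roll":0,"grip":0}
    - {"xyz":[10,0,0],"roll":0,"grip":0}
    - {"xyz":[10,0,0],"roll":0,"grip":0}
    - {"xyz":[10,0,0],"roll":0,"grip":0}

```text
time_s: 8.52
position: [0.5935, 0.2532, 0.1109]
tcp_rot: [[0.267, 0.964, 0.003], [0.964, -0.267, -0.001], [0.0, 0.003, -1.0]]
force: [-1.1, -3.4, -1.6]
opening: 0.002
grasp_force: 1.4
```

Call:
move_arm:
  increments:
    - {"xyz":[9,0,2],"roll":0,"grip":0}
    - {"xyz":[9,0,3],"roll":0,"grip":0}
    - {"xyz":[0,0,0],"roll":0,"grip":0}
    - {"xyz":[-8,0,-10],"roll":0,"grip":0}
    - {"xyz":[0,0,-35],"roll":0,"grip":0}

```text
time_s: 8.93
position: [0.5906, 0.2602, 0.1441]
tcp_rot: [[0.268, 0.963, -0.012], [0.964, -0.268, -0.003], [-0.007, -0.011, -1.0]]
force: [-0.2, 0.3, -1.1]
opening: 0.005
grasp_force: 0.0
```

```bash
python3 w.py w4.png | tail -n +2
```

```text
red_ball 0.68 tool [23.5  5.1 46.9] world [0.6013 0.2813 0.097 ]
red_clamp 0.87 tool [ -1.7   9.8 110. ] world [0.5983 0.2556 0.034 ]
strap 523 ((631.411865234375, 201.538330078125), (109.27107238769531, 137.67831420898438), 79.25857543945312)
red 1091 [0.6033 0.2884 0.0994] [0.6164 0.3026 0.1076] [0.5922 0.2618 0.0757]
```

View pics/w4.png

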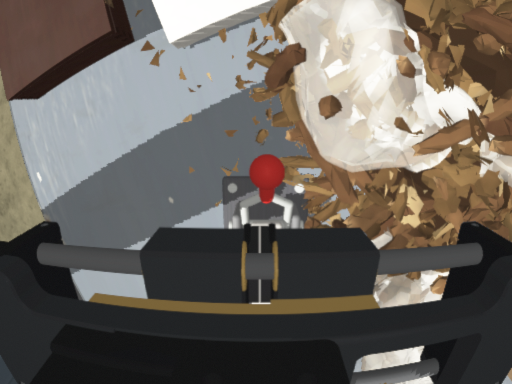

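The wrist view shows the ball at (266,172) straight ahead, at a height of about 0.095 m, so the lever is near 0.7 rad. I go over it and press down.

Call:
move_arm:
  increments:
    - {"xyz":[38,1,0],"roll":0,"grip":0}
    - {"xyz":[0,0,20],"roll":0,"grip":0}
    - {"xyz":[0,0,15],"roll":0,"grip":0}
    - {"xyz":[0,0,8],"roll":0,"grip":0}
    - {"xyz":[2,0,8],"roll":0,"grip":0}

```text
time_s: 9.55
position: [0.6073, 0.3017, 0.0976]
tcp_rot: [[0.269, 0.963, 0.002], [0.963, -0.269, 0.003], [0.004, 0.001, -1.0]]
force: [0.6, 3.5, 4.0]
opening: 0.006
grasp_force: 2.2
```

Call:
move_arm:
  increments:
    - {"xyz":[3,0,8],"roll":0,"grip":0}
    - {"xyz":[3,0,8],"roll":0,"grip":0}
    - {"xyz":[2,0,8],"roll":0,"grip":0}
    - {"xyz":[0,0,6],"roll":0,"grip":0}
    - {"xyz":[0,0,0],"roll":0,"grip":0}

```text
time_s: 9.97
position: [0.6075, 0.3071, 0.0654]
tcp_rot: [[0.267, 0.964, -0.004], [0.964, -0.267, -0.002], [-0.003, -0.003, -1.0]]
force: [-0.8, -0.5, -0.5]
opening: 0.002
grasp_force: 0.0
```

Call:
move_arm:
  increments:
    - {"xyz":[0,0,4],"roll":0,"grip":0}
    - {"xyz":[0,0,3],"roll":0,"grip":0}
    - {"xyz":[0,0,3],"roll":0,"grip":0}
    - {"xyz":[0,0,2],"roll":0,"grip":0}
    - {"xyz":[0,0,0],"roll":0,"grip":0}

```text
time_s: 10.38
position: [0.6088, 0.3079, 0.0569]
tcp_rot: [[0.268, 0.964, -0.0], [0.964, -0.268, -0.0], [-0.0, -0.0, -1.0]]
force: [-2.0, -0.4, 6.7]
opening: 0.004
grasp_force: 3.5
```

Contact reads 6.7 N at a tip height of 0.057 m, which matches the closed stop. I lift away and check.

Call:
move_arm:
  increments:
    - {"xyz":[0,0,0],"roll":0,"grip":0}
    - {"xyz":[0,0,-20],"roll":0,"grip":0}
    - {"xyz":[0,0,-40],"roll":0,"grip":0}
    - {"xyz":[-40,0,-10],"roll":0,"grip":0}
    - {"xyz":[-40,0,0],"roll":0,"grip":0}

```text
time_s: 10.8
position: [0.5906, 0.2321, 0.1295]
tcp_rot: [[0.264, 0.965, 0.01], [0.965, -0.264, 0.001], [0.004, 0.009, -1.0]]
force: [0.0, -1.2, 0.6]
opening: 0.006
grasp_force: 0.0
```

Call:
move_arm:
  increments:
    - {"xyz":[-40,0,-10],"roll":0,"grip":0}
    - {"xyz":[-40,0,-10],"roll":0,"grip":0}
    - {"xyz":[0,0,-40],"roll":0,"grip":0}
    - {"xyz":[0,0,0],"roll":0,"grip":0}
    - {"xyz":[0,0,0],"roll":0,"grip":0}

```text
time_s: 11.22
position: [0.5675, 0.1527, 0.1879]
tcp_rot: [[0.269, 0.963, 0.005], [0.963, -0.269, -0.0], [0.001, 0.005, -1.0]]
force: [0.1, 0.3, 0.1]
opening: 0.009
grasp_force: 0.0
```

```bash
python3 w.py w5.png | tail -n +2
```

```text
red_nut 0.8 tool [-3.5 -1.6 85.2] world [0.5655 0.1497 0.1027]
red_ball 0.6 tool [126.3   2.  143.4] world [0.6042 0.2737 0.0447]
red_clamp 0.73 tool [ 44.1  -3.2 168.3] world [0.5773 0.196  0.0196]
nut 565 [0.5665 0.1532 0.1028] ((564.5919799804688, 152.08644104003906), (41.89152526855469, 16.60285186767578), 80.42384338378906)
strap 5202 ((625.4615478515625, 157.7786865234375), (126.58075714111328, 154.3038787841797), 68.10682678222656)
red 630 [0.6061 0.2981 0.0505] [0.6205 0.3179 0.0567] [ 5.956e-01  2.730e-01 -2.000e-04]
```

View pics/w5.png

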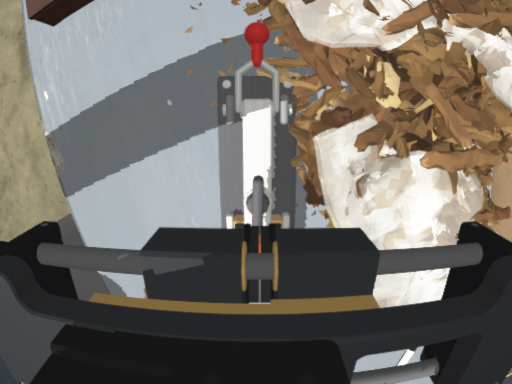

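The ball at (257,33) has its top at 0.057 m, so the lever is closed. The nut at (258,205) is still in line with the strap, and the arm touches nothing.

```bash
python3 -c "
from rig import bot
print(bot.hand_in())"
```

```text
the job is handed in; nothing more can be done
None
```

I turned the red clamp's wing nut to the orange mark, closed its lever fully and handed the job in at about 11 s; I never went near the blue clamp, and the hand-in call gave no verdict.

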